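# Latch the crate door and prove it with the pull gauge

### The arm

A 6-joint arm with a two-finger parallel gripper is mounted at the origin on the work surface. World frame = base frame: x ahead of the robot, y to its left, z up, the work surface at z = 0. Lengths are in m, angles in rad, forces in N, time in s.
With the tool pointing down it reaches from about 0.275 to 0.825 m from the base axis. Payload 4.9 kg.
Tool frame: the origin (TCP) lies on the centre line of the jaws, within the pads' length; the fingertips stand 19 mm ahead of it and the grasp point (between the pads) is the TCP (bot.nose_length is the distance from the TCP to the fingertips, in m); z points along the fingers, y is the line along which they close (so a half turn about z gives the same grasp; the last joint's range is limited). The gripper opens to 85 mm and grips with 20 to 120 N. Pads are 22 mm wide; open, the fingers measure 114 mm over their backs; the gripper's body (76 mm by 85 mm) begins 54 mm behind the grasp point. The pads swing forward as they close: fully open they stand 13 mm farther back than shut.
Start: joints at [1.028, 0.326, -0.193, 1.052, 0, 1.437], TCP at [0.219, 0.505, 0.25] pointing down, gripper open.
Joint ranges: [-2.65, 2.65], [-0.97, 1.79], [-1.3, 1.35], [-1.93, 2.1], [-1.47, 1.37], [-3.14, 3.14]. Speed limits (rad/s): [2.57, 2.57, 3.14, 3.14, 3.14, 3.14].

### API

Orientations are given as [roll, pitch, yaw] about the fixed x, y, z axes, in that order (R = Rz(yaw) Ry(pitch) Rx(roll)).
In Python, from rig import bot gives the robot as it stands.
- The arm moves only by the tool arm_command, never from a script. Its argument "series" is a list of rows, each an object of numbers: "x", "y", "z": the shift along the tool's x, y, z each as a share of 7.5 cm, from -1 to 1; "roll": the turn about the tool's z as a share of 45 degrees, from -1 to 1; "fingers": the closure, from -1 (fully open) to 1 (shut). A call has 1 to 10 rows; each row shifts and turns the commanded pose from where the row before left it, along the tool's axes as they then stand; what a row does not reach is not made up. A row lasts 1/10 s, in which the tool goes at most 50 mm and 8.59 degrees, less where a joint would pass 70% of its speed; a pose out of reach is approached as far as the arm can. A call with a number of a shift or a turn outside -1 to 1 is refused whole. A call with a gripper value outside its range is refused whole. The fingers move at their own pace and stop on an object; "squeeze" is the grip in N (left out, the last holds). Time passes only in rows, so rows that do not move let the fingers close. It gives the time, the measured TCP pose, the force, the opening and the grip force at its end, in the units of the state.
- bot.get_state(): the state, without advancing time (a new reading comes with each control period).
- bot.grab_frame(name): name is "side" or "top" or "wrist"; returns the picture (480x640x3 uint8, red, green, blue); there is no depth.
- bot.get_calibration(name): a dict with "camera_matrix" (3x3 intrinsics, pixels), "T" (4x4, takes a point from camera to world coordinates); the wrist camera has in their place "T_tool_cam" (4x4, takes a point from camera to tool coordinates, whose origin is the TCP and whose axes are the flange's). Camera axes: x right, y up, looking along -z (the intrinsics and any distortion apply to the point x, -y, -z); pixel columns grow to the right and rows downward; lengths in m; the calibration is good to about 2 mm. A picture is of the moment at which its call begins: read the wrist's pose just before it. get_calibration takes no time and is no camera call.
- bot.close_job(): hands the job in; it is judged then, once.
The state is a dict: "t": time; "q": joint angles; "qvel": joint speeds; "joint_torque": joint torques, N m; "eef_pos": TCP position; "tcp_rot": TCP orientation; "wrist_force": force on the tool from outside, world axes, zero at the start; "moment": the same for the moment, N m; "grip_width": finger opening in m; "gripper_force": force on a finger pad.
Only numpy, scipy, OpenCV 4.12 (cv2) and the standard library are available. Lean on these libraries where they do the work, as an engineer would, in place of code of your own. Each camera call takes 0.05 s, during which the arm holds its last target. There are 200 camera calls.

### The job

Turn the hooked turnbutton on top of the bedside crate right across, so that its hook stands in front of the door's steel tongue; then prove the catch by pulling the door's spring gauge out until the first ring on its rod (40 mm) stands just clear of the casing's mouth, never the second ring, and hold it there for a good second. Ease the gauge back until it is fully home, never letting it snap back, and let go, leaving the door shut and latched; the door must not swing open along the way. Do not push against the towel rail above the gauge, and leave the other things where they are.

Things in the scene. Friction and masses are not known exactly. Their poses are not given: they have to be found in the camera images.
- crate: Whitewashed wooden crate, 220 (x, depth) x 360 (y) x 200 high, fixed on the table, turned by up to 0.2 rad. Origin: centre of its underside; x points from front to back, z up; the front face with the door is at x = -110. Figures 'in crate frame' below are in this frame, in mm, with the door shut.
- door (a joint): Door on the crate's front, 160 wide x 160 high x 14 thick, hinged on upright steel pins at its left edge (crate frame x -110, y +80). 0 = shut, grows (rad) as it opens towards the robot; swings freely unless latched. A steel tongue on it (10 wide, 5 thick; crate frame x -129 to -124, y -45) stands up to 18 mm above the crate's top.
- turnbutton (a joint): Stiff steel hooked turnbutton on the crate's top, upright pivot at crate frame x -80, y -45. Rad: 0 = hook along crate -y (open), grows clockwise seen from above; 1.57 = hook straight forward (crate -x), its cross piece before the tongue (latched, door play about 2 mm); stop at 1.60. Stays where left (0.08 N m). The hook reaches 60 mm from the pivot, 3 to 12 mm above the crate's top.
- fin_grip (a point): Grip point on the turnbutton's upright fin: on the pivot axis, 36 mm above the crate's top. The fin is 38 long (along the hook), 10 thick, and rises from 12 to 46 mm above the crate's top; below it lies a round foot, 26 mm diameter, 12 high. Its axes: -y along the hook, x across the fin, z up.
- gauge (a joint): Extension (m) of the sprung rod of the door's pull gauge: 0 = fully home, grows as it is pulled out along crate -x, away from the door; stop at 0.060. The spring pulls with 2 N at home, 12 N at 0.040. The 10 mm rod carries two rings (18 mm diameter, 4 wide, inside the casing at home): the first stands just clear of the mouth at 0.040, the second at 0.054.
- handle_grip (a point): Middle of the gauge's black handle: a spool lying along the rod, hub 18 mm diameter, 36 long, with a 30 mm flange, 5 thick, at its front end. When home: crate frame x -204 to -214, y +10, z 165 (35 below the crate's top). It slides loosely on the rod: up to 10 mm of play before it begins to pull. Its x axis points along the rod to the door, z up.
- casing_mouth (a point): Centre of the mouth of the gauge's aluminium casing (26 mm diameter, 50 mm long, standing out from the door along crate -x); crate frame x -174, y +10, z 165.
- rail: Steel towel rail fixed to the crate, with the crate's origin and axes. Its bar (16 mm diameter, 370 long) lies along crate y at x -190, z 250: above the gauge's handle, so that a gripper pointing straight down strikes it; come tilted 25 to 45 degrees, the gripper's body leaning back towards the robot. Two arms at y -165 and +165 run back to posts on the crate's top at x -98.
- pill_organiser: Bystander: clear plastic pill organiser with seven flip lids, 36 x 150 x 21, on the crate. Origin under its centre.
- phone_stand: Bystander: black plastic phone stand, 80 x 70 x 92, on the crate. Origin under its centre.
- egg_cup: Bystander: white ceramic egg cup, 50 diameter, 58 high, on the crate. Origin under its centre.
- shoehorn: Bystander: short aluminium shoehorn, 160 long, 36 wide, 10 high, lying on the crate. Origin under its middle.
- mug: Bystander: white mug, 80 diameter, 90 high, on the table. Origin under its centre.
- book: Bystander: closed book, 134 x 194 x 22, on the table before the crate. Origin under its centre.
- torch: Bystander: aluminium torch standing on its head, 44 diameter, 120 high, on the table. Origin under its centre.
- glasses_case: Bystander: grey glasses case, 60 x 155 x 40, on the table. Origin under its centre.

How it is judged:
On the way, in this order (a step that is already met when the one before it is completed fails the run):
1. the turnbutton is turned right across, its hook before the tongue, with the door shut (value of joint turnbutton above 1.4 rad and value of joint door below 0.04 rad), for 0.2 s.
2. the gauge is held at its first ring (37 to 46 mm) for one second, with the turnbutton across (value of joint gauge between 0.037 and 0.046 m and value of joint turnbutton above 1.4 rad), for 1 s.
At the end, for the whole second after the job is handed in: The gauge is back home (within 4 mm) and at rest, the turnbutton still across (over 1.40 rad), the door shut (within 0.04 rad), and each bystander within 30 mm of where it stood (all of step 1 and value of joint gauge below 0.004 m and velocity of joint gauge between -0.01 and 0.01 m/s and distance of each of pill_organiser, phone_stand, egg_cup, shoehorn, mug, book, torch, glasses_case from where it was at the start of the episode below 0.03 m); the robot touches nothing.
It fails at once if the gauge is pulled as far as its second ring (over 51 mm) (value of joint gauge above 0.051 m).
It fails at once if the gauge snaps back (faster than 0.25 m/s) (velocity of joint gauge below -0.25 m/s).
It fails at once if the door swings open (over 0.1 rad) (value of joint door above 0.1 rad).
It fails at once if the rail is pushed with more than 20 N (contact force between rail and anything else above 20 N).
It fails at once if a bystander is shifted by more than 30 mm, or one of the upright ones is tipped over (distance of any of pill_organiser, phone_stand, egg_cup, shoehorn, mug, book, torch, glasses_case from where it was at the start of the episode above 0.03 m or angle between any of egg_cup, phone_stand, mug, torch's own z axis and vertical above 0.5 rad).
It also fails if it takes over 59 s, if anything falls off the work surface, if the arm or the gripper's body presses on something with over 40 N, if the wrist force passes 120 N, or if a joint passes its speed limit or range.

## Working session

There is one attempt and no reset: what is moved stays moved. The work goes in short steps, Python scripts to look and compute and a tool call to move; the robot and the scene stay as the last step left them, time stands still between calls to the robot, and variables do not carry over. Pictures are saved under pics/ and viewed, at most 12 in all, crops included, and the job is handed in when it is done.

Besides the shell and the picture viewer there is one more tool, called after "Request:" as name([rows], argument=value, ...), one row to a line, values as JSON. arm_command: Moves the arm, as the interface text tells. Its arguments: {"type":"object","properties":{"series":{"type":"array"},"squeeze":{"type":"number"}},"required":["series"]}

```bash
mkdir -p pics; python3 - <<'E'
from rig import bot
import cv2,numpy as np
np.set_printoptions(precision=4,suppress=True)
s=bot.get_state();print(s)
for n in("side","top","wrist"):
    f=bot.grab_frame(n);cv2.imwrite(f"pics/{n}0.png",f[:,:,::-1])
    print(n,bot.get_calibration(n))
E
```

```text
{'t': 0.0, 'q': array([ 1.0278,  0.327 , -0.1936,  1.052 ,  0.    ,  1.4366]), 'qvel': array([-0.0011,  0.0001, -0.0008, -0.0002, -0.0002, -0.0012]), 'joint_torque': array([ -0.0023, -44.3397,  26.244 ,   0.0155,  -0.0006,   0.    ]), 'eef_pos': array([0.2183, 0.5042, 0.2495]), 'tcp_rot': array([-3.1399, -0.0003,  2.7328]), 'wrist_force': array([-1.1634,  0.2093,  0.6169]), 'moment': array([0.0325, 0.0441, 0.0001]), 'gripper_force': 0.0, 'grip_width': 0.08529602595301704}
side {'camera_matrix': array([[598.5598,   0.    , 320.0561],
       [  0.    , 598.5598, 244.0845],
       [  0.    ,   0.    ,   1.    ]]), 'T': array([[ 0.6913,  0.5632, -0.4527, -0.0311],
       [-0.7225,  0.5298, -0.4442, -0.6294],
       [-0.0103,  0.6341,  0.7732,  1.2133],
       [ 0.    ,  0.    ,  0.    ,  1.    ]])}
top {'camera_matrix': array([[598.2083,   0.    , 324.5677],
       [  0.    , 598.2083, 241.0227],
       [  0.    ,   0.    ,   1.    ]]), 'T': array([[-0.0253,  0.9859, -0.1657,  0.2636],
       [-0.9996, -0.0265, -0.0049, -0.0181],
       [-0.0093,  0.1655,  0.9862,  1.8982],
       [ 0.    ,  0.    ,  0.    ,  1.    ]])}
wrist {'camera_matrix': array([[404.9316,   0.    , 317.6861],
       [  0.    , 404.9316, 236.3401],
       [  0.    ,   0.    ,   1.    ]]), 'T_tool_cam': array([[-0.0004,  0.9646,  0.2638,  0.0667],
       [ 1.    ,  0.0002,  0.0007, -0.0012],
       [ 0.0006,  0.2638, -0.9646, -0.1224],
       [ 0.    ,  0.    ,  0.    ,  1.    ]])}
```

View pics/side0.png

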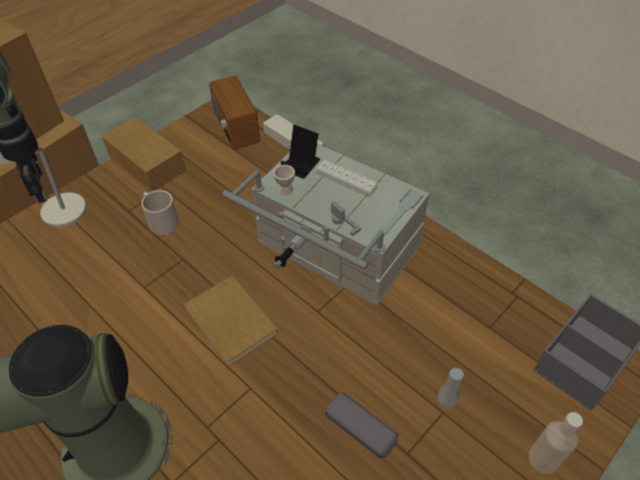

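```bash
python3 - <<'E'
import cv2
i=cv2.imread("pics/top0.png");cv2.imwrite("pics/top0c.png",cv2.resize(i[80:330,180:500],None,fx=2.4,fy=2.4,interpolation=cv2.INTER_CUBIC))
E
```

```text
(no output)
```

View pics/top0c.png

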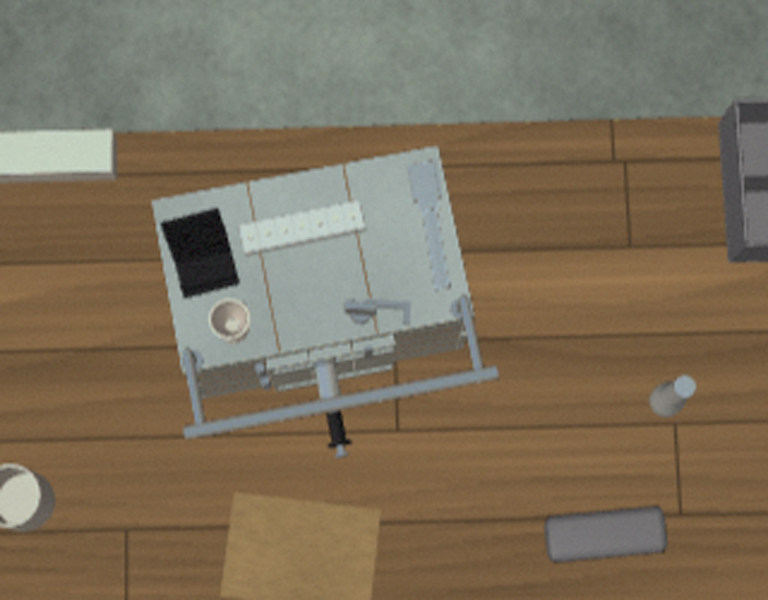

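The top crop (factor 2.4, offset 180,80) shows the crate's back corners at (152,200) and (438,147), the pivot near (358,311) and the hook to its right. The rail's ends are at (187,433) and (497,374), and the black handle, with its rod tip, is at (338,445). In the side view the crate is near (340,220) with the handle at (285,255).

```bash
python3 - <<'E'
import cv2
i=cv2.imread("pics/side0.png");cv2.imwrite("pics/side0c.png",cv2.resize(i[115:310,215:440],None,fx=3,fy=3,interpolation=cv2.INTER_CUBIC))
E
```

```text
(no output)
```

View pics/side0c.png

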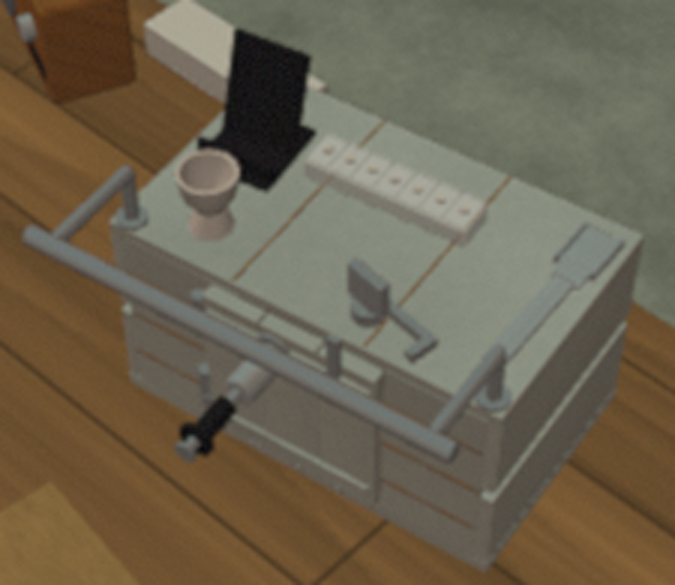

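```bash
cat > h.py <<'E'
from rig import bot
import numpy as np, cv2
from scipy.optimize import least_squares
from scipy.spatial.transform import Rotation as Ro
np.set_printoptions(precision=4,suppress=True)
def cam(n,st=None):
    c=bot.get_calibration(n);K=c["camera_matrix"]
    if n!="wrist": return K,c["T"]
    W=np.eye(4);W[:3,:3]=Ro.from_euler("xyz",st["tcp_rot"]).as_matrix();W[:3,3]=st["eef_pos"]
    return K,W@c["T_tool_cam"]
def proj(c,P):
    K,T=c;p=(np.asarray(P)-T[:3,3])@T[:3,:3];p=p*[1,-1,-1];q=p@K.T
    return q[...,:2]/q[...,2:]
def tri(obs):
    return least_squares(lambda P:np.concatenate([proj(c,P)-u for c,u in obs]),[.6,0,.2])
def crate(v,P): # v=x,y,z,yaw ; P mm
    return Ro.from_euler("z",v[3]).apply(np.asarray(P)/1000.)+np.array(v[:3])
E
cat > fit.py <<'E'
from h import *
S,T=cam("side"),cam("top")
s=lambda a,b:np.array([a/3+215-.33,b/3+115-.33]); t=lambda a,b:np.array([a/2.4+180-.3,b/2.4+80-.3])
obs=[(S,s(641,236),(110,-180,200)),(S,s(112,222),(-110,180,200)),(S,s(32,237),(-190,185,250)),(S,s(450,450),(-190,-185,250)),
(S,s(368,277),(-80,-45,246)),(S,s(485,567),(-110,-180,0)),
(T,t(152,200),(110,180,200)),(T,t(438,147),(110,-180,200)),(T,t(187,433),(-190,185,250)),(T,t(496,374),(-190,-185,250))]
f=lambda v:np.concatenate([proj(c,crate(v,P))-u for c,u,P in obs])
r=least_squares(f,[.6,0,0,-.1],loss="soft_l1")
print(r.x,f(r.x).reshape(-1,2).round(1).tolist())
v=r.x;np.save("v.npy",v)
for n,o in dict(tip=[(S,s(187,447)),(T,t(340,452))],flange=[(S,s(199,433)),(T,t(338,441))],fin=[(S,s(368,277)),(T,t(357,308))]).items():
    q=tri(o);w=q.x-v[:3];print(n,q.x,q.cost,Ro.from_euler("z",-v[3]).apply(w)*1000)
print(crate(v,[(-80,-45,236),(-209,10,165),(-240,10,165)]))
E
python3 fit.py
```

```text
[0.7101 0.0305 0.0004 0.1668] [[1.2, 0.3], [-1.4, 0.1], [-0.9, -0.3], [0.9, 1.8], [-0.1, -0.7], [-0.2, 2.6], [-0.5, -0.2], [0.1, -0.8], [-1.3, -0.1], [0.2, -0.8]]
tip [0.4753 0.0016 0.1682] 0.031859213853404095 [-236.3434   10.5251  167.7435]
flange [0.489  0.0034 0.1704] 0.12013171183655029 [-222.5506   10.009   169.9582]
fin [ 0.6389 -0.0249  0.2418] 0.913429810300659 [-79.466  -42.8261 241.3158]
[[ 0.6387 -0.0272  0.2364]
 [ 0.5024  0.0057  0.1654]
 [ 0.4718  0.0005  0.1654]]
```

Request:
arm_command([
  {"z": -0.6, "fingers": -1},
  {"z": -0.6},
  {"z": -0.6},
  {"x": -0.5, "y": -0.27},
  {"x": -0.5, "y": -0.27},
  {"x": -0.5, "y": -0.27},
  {"x": -0.5, "y": -0.27},
  {"x": -0.5, "y": -0.27},
  {"x": -0.5, "y": -0.27},
  {"x": -0.5, "y": -0.27},
])

```text
schema error: expected keys x, y, z, roll, fingers
```

Request:
arm_command([
  {"x": -0.5, "y": -0.27},
  {"x": -0.5, "y": -0.27},
  {"x": -0.5, "y": -0.27},
  {"x": -0.5, "y": -0.27},
  {"x": -0.5, "y": -0.27},
  {"x": -0.5, "y": -0.27},
  {"roll": -0.19},
  {"roll": -0.19},
  {"roll": -0.19},
  {"roll": -0.19},
])

```text
schema error: expected keys x, y, z, roll, fingers
```

Request:
arm_command([
  {"roll": -0.19},
  {"roll": -0.19},
  {"roll": -0.19},
  {"roll": -0.19},
  {"roll": -0.19},
  {"roll": -0.19},
  {"roll": -0.19},
  {"roll": -0.19},
  {"roll": -0.19},
  {"roll": -0.19},
])

```text
schema error: expected keys x, y, z, roll, fingers
```

Request:
arm_command([
  {"x": 0, "y": 0, "z": -0.6, "roll": 0, "fingers": -1},
  {"x": 0, "y": 0, "z": -0.6, "roll": 0, "fingers": -1},
  {"x": 0, "y": 0, "z": -0.6, "roll": 0, "fingers": -1},
  {"x": -0.5, "y": -0.27, "z": 0, "roll": 0, "fingers": -1},
  {"x": -0.5, "y": -0.27, "z": 0, "roll": 0, "fingers": -1},
  {"x": -0.5, "y": -0.27, "z": 0, "roll": 0, "fingers": -1},
  {"x": -0.5, "y": -0.27, "z": 0, "roll": 0, "fingers": -1},
  {"x": -0.5, "y": -0.27, "z": 0, "roll": 0, "fingers": -1},
  {"x": -0.5, "y": -0.27, "z": 0, "roll": 0, "fingers": -1},
  {"x": -0.5, "y": -0.27, "z": 0, "roll": 0, "fingers": -1},
])

```text
t: 1.15
eef_pos: [0.4038, 0.2687, 0.3851]
tcp_rot: [-3.141, -0.0, 2.733]
wrist_force: [0.2, -0.2, 0.6]
grip_width: 0.0854
gripper_force: 0.0
```

Request:
arm_command([
  {"x": -0.5, "y": -0.27, "z": 0, "roll": 0, "fingers": -1},
  {"x": -0.5, "y": -0.27, "z": 0, "roll": 0, "fingers": -1},
  {"x": -0.5, "y": -0.27, "z": 0, "roll": 0, "fingers": -1},
  {"x": -0.5, "y": -0.27, "z": 0, "roll": 0, "fingers": -1},
  {"x": -0.5, "y": -0.27, "z": 0, "roll": 0, "fingers": -1},
  {"x": 0, "y": 0, "z": 0, "roll": -0.19, "fingers": -1},
  {"x": 0, "y": 0, "z": 0, "roll": -0.19, "fingers": -1},
  {"x": 0, "y": 0, "z": 0, "roll": -0.19, "fingers": -1},
  {"x": 0, "y": 0, "z": 0, "roll": -0.19, "fingers": -1},
  {"x": 0, "y": 0, "z": 0, "roll": -0.19, "fingers": -1},
])

```text
t: 2.15
eef_pos: [0.5348, 0.1027, 0.3849]
tcp_rot: [3.141, -0.001, -2.798]
wrist_force: [-0.3, 0.4, 1.0]
grip_width: 0.0853
gripper_force: 0.0
```

Request:
arm_command([
  {"x": 0, "y": 0, "z": 0, "roll": -0.19, "fingers": -1},
  {"x": 0, "y": 0, "z": 0, "roll": -0.19, "fingers": -1},
  {"x": 0, "y": 0, "z": 0, "roll": -0.19, "fingers": -1},
  {"x": 0, "y": 0, "z": 0, "roll": -0.19, "fingers": -1},
  {"x": 0, "y": 0, "z": 0, "roll": -0.19, "fingers": -1},
  {"x": 0, "y": 0, "z": 0, "roll": -0.19, "fingers": -1},
  {"x": 0, "y": 0, "z": 0, "roll": -0.19, "fingers": -1},
  {"x": 0, "y": 0, "z": 0, "roll": -0.19, "fingers": -1},
  {"x": 0, "y": 0, "z": 0, "roll": -0.19, "fingers": -1},
])

```text
t: 3.05
eef_pos: [0.5348, 0.1028, 0.3849]
tcp_rot: [3.141, 0.0, -1.455]
wrist_force: [0.6, -0.5, -0.6]
grip_width: 0.0853
gripper_force: 0.0
```

Request:
arm_command([
  {"x": 0, "y": 0, "z": 0, "roll": -0.065, "fingers": -1},
  {"x": 0.485, "y": -0.27, "z": 0, "roll": 0, "fingers": -1},
  {"x": 0.485, "y": -0.27, "z": 0, "roll": 0, "fingers": -1},
  {"x": 0.485, "y": -0.27, "z": 0, "roll": 0, "fingers": -1},
  {"x": 0.485, "y": -0.27, "z": 0, "roll": 0, "fingers": -1},
  {"x": 0, "y": 0, "z": 0, "roll": 0, "fingers": -1},
])

```text
t: 3.65
eef_pos: [0.6402, -0.0321, 0.3828]
tcp_rot: [3.14, -0.001, -1.415]
wrist_force: [0.3, 0.1, -0.1]
grip_width: 0.0853
gripper_force: 0.0
```

```bash
python3 - <<'E'
from h import *
s=bot.get_state();f=bot.grab_frame("wrist");cv2.imwrite("pics/w1.png",f[:,:,::-1])
print(s["eef_pos"],s["tcp_rot"]);np.save("s1.npy",s,allow_pickle=True)
v=np.load("v.npy");print(proj(cam("wrist",s),crate(v,[(-80,-45,246),(-80,-45,212),(-80,-105,212)])))
E
```

```text
[ 0.6402 -0.0321  0.3828] [ 3.1395 -0.0007 -1.4151]
[[317.3451 239.6237]
 [317.2903 227.304 ]
 [316.2883 144.7802]]
```

View pics/w1.png

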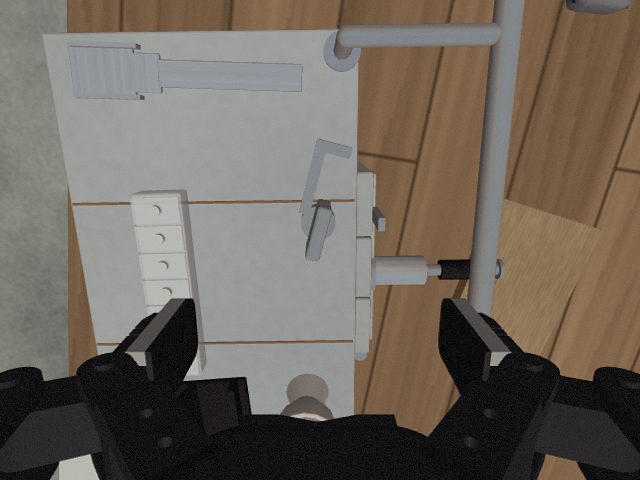

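The wrist view shows the fin centred near (320,230), running (325,205)–(312,258). The hook points up to (320,142), so the button already stands at about 0.22 rad. The jaws need about 0.2 rad more roll.

```bash
python3 - <<'E'
from h import *
s=np.load("s1.npy",allow_pickle=True).item();c=cam("wrist",s);K,T=c
for u,z in[((325,205),.246),((312,258),.246),((320,231),.246),((320,142),.212),((310,222),.212),((499,269),.165),((427,270),.165)]:
    d=T[:3,:3]@(np.linalg.inv(K)@[*u,1]*[1,-1,-1]);p=T[:3,3]+d*(z-T[2,3])/d[2];v=np.load("v.npy")
    print(u,p,Ro.from_euler("z",-v[3]).apply(p-v[:3])*1000)
S,Tt=cam("side"),cam("top")
print(tri([(S,np.array([368/3+214.67,277/3+114.67])),(Tt,np.array([357/2.4+179.7,308/2.4+79.7])),(c,np.array([320,231]))]).x)
E
```

```text
(325, 205) [ 0.6374 -0.0509  0.246 ] [-85.2466 -68.1753 245.5591]
(312, 258) [ 0.6403 -0.0138  0.246 ] [-76.2507 -32.0762 245.5591]
(320, 231) [ 0.6379 -0.0332  0.246 ] [-81.8233 -50.7742 245.5591]
(320, 142) [ 0.6464 -0.0886  0.212 ] [ -82.6421 -106.866   211.5591]
(310, 222) [ 0.6447 -0.0302  0.212 ] [-74.6296 -49.0155 211.5591]
(499, 269) [ 0.471  -0.0027  0.165 ] [-241.342     6.9563  164.5591]
(427, 270) [0.5342 0.0081 0.165 ] [-177.2179    7.1145  164.5591]
[ 0.6377 -0.0315  0.2429]
```

Request:
arm_command([
  {"x": -0.02, "y": 0, "z": 0.3, "roll": 0.19, "fingers": -1},
  {"x": 0, "y": 0, "z": 0.3, "roll": 0.085, "fingers": -1},
  {"x": 0, "y": 0, "z": 0.4, "roll": 0, "fingers": -1},
  {"x": 0, "y": 0, "z": 0.4, "roll": 0, "fingers": -1},
  {"x": 0, "y": 0, "z": 0.35, "roll": 0, "fingers": -1},
  {"x": 0, "y": 0, "z": 0.2, "roll": 0, "fingers": -0.5},
  {"x": 0, "y": 0, "z": 0, "roll": 0, "fingers": 0},
], squeeze=40)

```text
t: 4.4
eef_pos: [0.6356, -0.0249, 0.2366]
tcp_rot: [3.136, 0.001, -1.625]
wrist_force: [-0.5, 0.3, -0.2]
grip_width: 0.059
gripper_force: 0.0
```

Request:
arm_command([
  {"x": 0, "y": 0, "z": 0, "roll": 0, "fingers": 1},
  {"x": 0, "y": 0, "z": 0, "roll": 0, "fingers": 1},
  {"x": 0, "y": 0, "z": 0, "roll": 0, "fingers": 1},
  {"x": 0, "y": 0, "z": 0, "roll": 0, "fingers": 1},
  {"x": 0, "y": 0, "z": 0, "roll": 0, "fingers": 1},
])

```text
t: 4.9
eef_pos: [0.6392, -0.0262, 0.2407]
tcp_rot: [-3.138, 0.0, -1.626]
wrist_force: [2.8, 1.2, 5.5]
grip_width: 0.0088
gripper_force: 44.0
```

Request:
arm_command([
  {"x": 0, "y": 0, "z": 0, "roll": 0.15, "fingers": 1},
  {"x": 0, "y": 0, "z": 0, "roll": 0.15, "fingers": 1},
  {"x": 0, "y": 0, "z": 0, "roll": 0.15, "fingers": 1},
  {"x": 0, "y": 0, "z": 0, "roll": 0.15, "fingers": 1},
  {"x": 0, "y": 0, "z": 0, "roll": 0, "fingers": 1},
])

```text
t: 5.4
eef_pos: [0.6403, -0.0265, 0.2407]
tcp_rot: [-3.136, 0.003, -2.099]
wrist_force: [4.8, 1.0, 3.5]
grip_width: 0.0092
gripper_force: 43.8
```

Request:
arm_command([
  {"x": 0, "y": 0, "z": 0, "roll": 0.15, "fingers": 1},
  {"x": 0, "y": 0, "z": 0, "roll": 0.15, "fingers": 1},
  {"x": 0, "y": 0, "z": 0, "roll": 0.15, "fingers": 1},
  {"x": 0, "y": 0, "z": 0, "roll": 0.15, "fingers": 1},
  {"x": 0, "y": 0, "z": 0, "roll": 0.15, "fingers": 1},
  {"x": 0, "y": 0, "z": 0, "roll": 0.15, "fingers": 1},
  {"x": 0, "y": 0, "z": 0, "roll": 0.15, "fingers": 1},
  {"x": 0, "y": 0, "z": 0, "roll": 0.04, "fingers": 1},
  {"x": 0, "y": 0, "z": 0, "roll": 0, "fingers": 1},
  {"x": 0, "y": 0, "z": 0, "roll": 0, "fingers": 1},
])

```text
t: 6.4
eef_pos: [0.6414, -0.0281, 0.2407]
tcp_rot: [-3.137, 0.007, -2.955]
wrist_force: [9.5, -3.5, 0.5]
grip_width: 0.0091
gripper_force: 43.5
```

Request:
arm_command([
  {"x": 0, "y": 0, "z": 0, "roll": 0, "fingers": 0},
  {"x": 0, "y": 0, "z": 0, "roll": 0, "fingers": -0.5},
  {"x": 0, "y": 0, "z": 0, "roll": 0, "fingers": -0.6},
  {"x": 0, "y": 0, "z": 0, "roll": 0, "fingers": -0.6},
  {"x": 0, "y": 0, "z": -0.5, "roll": 0, "fingers": -0.6},
  {"x": 0, "y": 0, "z": -0.5, "roll": 0, "fingers": -0.6},
  {"x": 0, "y": 0, "z": -0.5, "roll": 0, "fingers": -0.6},
  {"x": 0.3, "y": 0, "z": -0.5, "roll": 0, "fingers": -0.6},
  {"x": 0.4, "y": 0, "z": -0.3, "roll": 0, "fingers": -0.6},
  {"x": 0, "y": 0, "z": 0, "roll": 0, "fingers": -0.6},
])

```text
t: 7.4
eef_pos: [0.5851, -0.0365, 0.4165]
tcp_rot: [-3.139, 0.006, -2.954]
wrist_force: [-0.2, 0.8, -0.0]
grip_width: 0.0685
gripper_force: 0.0
```

```bash
python3 - <<'E'
from h import *
s=bot.get_state();f=bot.grab_frame("wrist");cv2.imwrite("pics/w2.png",f[:,:,::-1])
print(s["eef_pos"],s["tcp_rot"]);np.save("s2.npy",s,allow_pickle=True)
E
```

```text
[ 0.5851 -0.0365  0.4165] [-3.1389  0.0056 -2.9541]
```

View pics/w2.png

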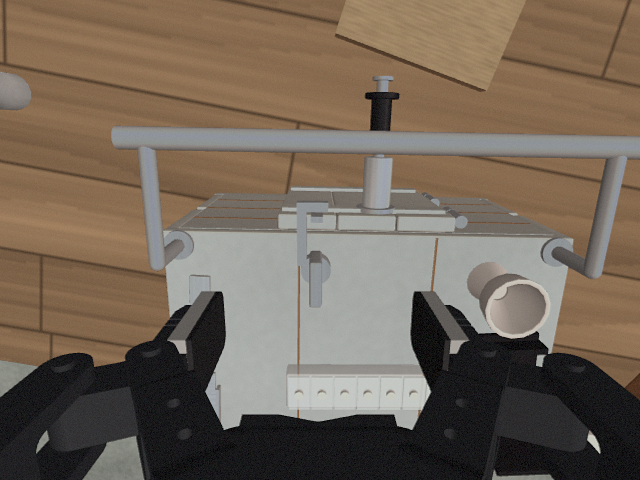

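The hook now stands across, its cross piece before the tongue near (318,212). The rod ends in a knob at (383,78), standing ahead of the handle's flange at (381,96). The moves cannot tilt the tool, so I'll grip that knob from straight above, with the gripper's body clear in front of the bar. First I measure it.

```bash
python3 - <<'E'
from h import *
c=cam("wrist",np.load("s2.npy",allow_pickle=True).item());c1=cam("wrist",np.load("s1.npy",allow_pickle=True).item())
S,T=cam("side"),cam("top");v=np.load("v.npy")
s=lambda a,b:np.array([a/3+214.67,b/3+114.67]);t=lambda a,b:np.array([a/2.4+179.7,b/2.4+79.7])
def show(n,o):
    q=tri(o);print(n,q.x,q.cost,Ro.from_euler("z",-v[3]).apply(q.x-v[:3])*1000)
show("knob",[(c,np.array([383,78])),(c1,np.array([500,269])),(S,s(187,447)),(T,t(340,452))])
show("knob2",[(c,np.array([383,78])),(S,s(187,447))])
show("knob3",[(c,np.array([383,78])),(c1,np.array([500,269]))])
show("flange",[(c,np.array([381,96])),(S,s(199,433)),(T,t(338,441))])
K,M=c
for u,z in[((383,78),.165),((383,87),.165),((381,96),.165),((377,157),.165),((316,254),.246),((355,131),.25),((358,154),.25)]:
    d=M[:3,:3]@(np.linalg.inv(K)@[*u,1]*[1,-1,-1]);p=M[:3,3]+d*(z-M[2,3])/d[2]
    print(u,p,Ro.from_euler("z",-v[3]).apply(p-v[:3])*1000)
E
```

```text
knob [ 0.4726 -0.0025  0.1682] 4.660692943469047 [-239.6915    6.857   167.7287]
knob2 [ 0.4725 -0.0039  0.1757] 0.09963258117980385 [-240.0771    5.5897  175.2387]
knob3 [ 0.4711 -0.0022  0.1638] 0.1527440499918799 [-241.0953    7.4907  163.4078]
flange [ 0.4868 -0.0018  0.1761] 2.3992158742141405 [-225.5822    5.2775  175.6429]
(383, 78) [ 0.4712 -0.0026  0.165 ] [-241.1349    7.0284  164.5591]
(383, 87) [ 0.4783 -0.0009  0.165 ] [-233.8316    7.4934  164.5591]
(381, 96) [ 0.4858 -0.001   0.165 ] [-226.4108    6.2194  164.5591]
(377, 157) [0.5376 0.0074 0.165 ] [-173.9856    5.8553  164.5591]
(316, 254) [ 0.6127 -0.0342  0.246 ] [-106.7666  -47.6329  245.5591]
(355, 131) [ 0.5188 -0.0245  0.25  ] [-197.7587  -22.4528  249.5591]
(358, 154) [ 0.5337 -0.0191  0.25  ] [-182.234   -19.6531  249.5591]
```

Request:
arm_command([
  {"x": 0.47, "y": 0.17, "z": 0, "roll": 0.027, "fingers": -0.4},
  {"x": 0.47, "y": 0.18, "z": 0, "roll": 0, "fingers": -0.4},
  {"x": 0.47, "y": 0.18, "z": 0, "roll": 0, "fingers": -0.4},
  {"x": 0.47, "y": 0.175, "z": 0, "roll": 0, "fingers": -0.4},
  {"x": 0, "y": 0, "z": 0.5, "roll": 0, "fingers": -0.4},
  {"x": 0, "y": 0, "z": 0.5, "roll": 0, "fingers": -0.4},
  {"x": 0, "y": 0, "z": 0.5, "roll": 0, "fingers": -0.4},
  {"x": 0, "y": 0, "z": 0.3, "roll": 0, "fingers": -0.4},
  {"x": 0, "y": 0, "z": 0, "roll": 0, "fingers": -0.4},
])

```text
t: 8.35
eef_pos: [0.4359, -0.0075, 0.2724]
tcp_rot: [3.139, -0.008, -2.974]
wrist_force: [-0.6, -0.4, -0.8]
grip_width: 0.06
gripper_force: 0.0
```

```bash
python3 - <<'E'
from h import *
s=bot.get_state();f=bot.grab_frame("wrist");cv2.imwrite("pics/w3.png",f[:,:,::-1])
print(s["eef_pos"],s["tcp_rot"],s["q"]);np.save("s3.npy",s,allow_pickle=True)
print(proj(cam("wrist",s),[(.4715,-.002,.165),(.486,-.001,.165)]))
E
```

```text
[ 0.4359 -0.0075  0.2724] [ 3.1386 -0.0079 -2.9744] [-0.187   0.1043 -0.4203  1.0546  0.0001 -0.3542]
[[318.2358 301.4988]
 [315.9498 322.9695]]
```

View pics/w3.png

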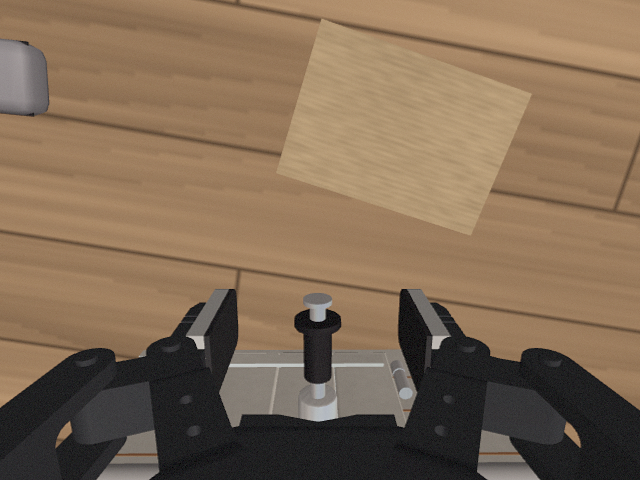

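The knob is at (317,299), centred between the jaws and where I predicted it. I'll descend in front of it, then creep in.

Request:
arm_command([
  {"x": 0, "y": 0, "z": 0.5, "roll": 0, "fingers": -0.4},
  {"x": 0, "y": 0, "z": 0.5, "roll": 0, "fingers": -0.4},
  {"x": 0, "y": 0, "z": 0.38, "roll": 0, "fingers": -0.4},
  {"x": 0, "y": 0, "z": 0, "roll": 0, "fingers": -0.4},
  {"x": -0.1, "y": 0, "z": 0, "roll": 0, "fingers": -0.4},
  {"x": -0.1, "y": 0, "z": 0, "roll": 0, "fingers": -0.4},
  {"x": -0.1, "y": 0, "z": 0, "roll": 0, "fingers": -0.4},
  {"x": -0.08, "y": 0, "z": 0, "roll": 0, "fingers": -0.4},
  {"x": 0, "y": 0, "z": 0, "roll": 0, "fingers": -0.4},
])

```text
t: 9.3
eef_pos: [0.4681, -0.0035, 0.1737]
tcp_rot: [-3.141, 0.002, -2.974]
wrist_force: [0.2, 0.1, -1.2]
grip_width: 0.0597
gripper_force: 0.0
```

```bash
python3 - <<'E'
from h import *
s=bot.get_state();f=bot.grab_frame("wrist");g=bot.grab_frame("side")
print(s["eef_pos"],s["wrist_force"])
a=f[240:480,160:480,::-1];b=cv2.resize(g[180:300,240:400,::-1],None,fx=2,fy=2,interpolation=cv2.INTER_CUBIC)
cv2.imwrite("pics/w4.png",np.hstack([a,b]))
E
```

```text
[ 0.4681 -0.0035  0.1737] [ 0.1653  0.1415 -1.171 ]
```

View pics/w4.png

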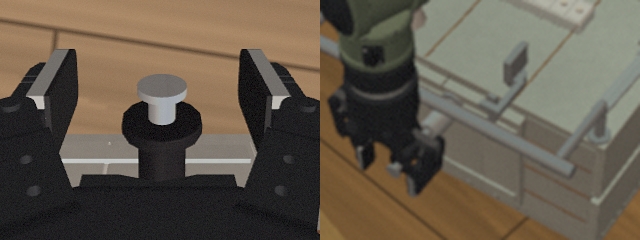

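Request:
arm_command([
  {"x": 0.01, "y": 0, "z": 0.04, "roll": 0, "fingers": 0.1},
  {"x": 0, "y": 0, "z": 0, "roll": 0, "fingers": 0.4},
  {"x": 0, "y": 0, "z": 0, "roll": 0, "fingers": 1},
  {"x": 0, "y": 0, "z": 0, "roll": 0, "fingers": 1},
  {"x": 0, "y": 0, "z": 0, "roll": 0, "fingers": 1},
  {"x": 0, "y": 0, "z": 0, "roll": 0, "fingers": 1},
], squeeze=90)

```text
t: 10.0
eef_pos: [0.4652, -0.0029, 0.17]
tcp_rot: [3.14, -0.001, -2.974]
wrist_force: [-2.4, 4.6, 3.8]
grip_width: 0.0113
gripper_force: 87.8
```

Request:
arm_command([
  {"x": 0.07, "y": 0, "z": 0, "roll": 0, "fingers": 1},
  {"x": 0.07, "y": 0, "z": 0, "roll": 0, "fingers": 1},
  {"x": 0.06, "y": 0, "z": 0, "roll": 0, "fingers": 1},
  {"x": 0, "y": 0, "z": 0, "roll": 0, "fingers": 1},
  {"x": 0, "y": 0, "z": 0, "roll": 0, "fingers": 1},
])

```text
t: 10.5
eef_pos: [0.4526, -0.0051, 0.1703]
tcp_rot: [3.139, 0.004, -2.974]
wrist_force: [4.5, 6.2, -1.8]
grip_width: 0.0114
gripper_force: 87.8
```

```bash
python3 - <<'E'
from h import *
s=bot.get_state();print(s["eef_pos"],s["wrist_force"],s["grip_width"])
f=bot.grab_frame("wrist");g=bot.grab_frame("side")
a=f[240:480,160:480,::-1];b=cv2.resize(g[180:300,240:400,::-1],None,fx=2,fy=2,interpolation=cv2.INTER_CUBIC)
cv2.imwrite("pics/w5.png",np.hstack([a,b]))
E
```

```text
[ 0.4526 -0.0051  0.1703] [ 4.4688  6.1979 -1.826 ] 0.01141407636429306
```

View pics/w5.png

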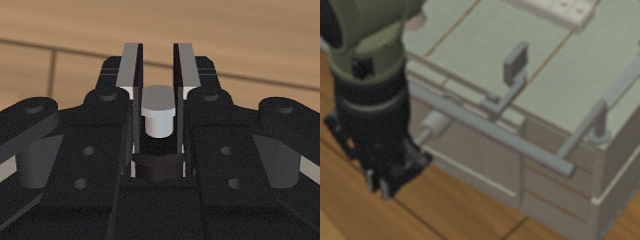

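Request:
arm_command([
  {"x": 0.05, "y": 0, "z": 0, "roll": 0, "fingers": 1},
  {"x": 0.05, "y": 0, "z": 0, "roll": 0, "fingers": 1},
  {"x": 0.05, "y": 0, "z": 0, "roll": 0, "fingers": 1},
  {"x": 0.05, "y": 0, "z": 0, "roll": 0, "fingers": 1},
  {"x": 0.05, "y": 0, "z": 0, "roll": 0, "fingers": 1},
  {"x": 0.05, "y": 0, "z": 0, "roll": 0, "fingers": 1},
  {"x": 0.04, "y": 0, "z": 0, "roll": 0, "fingers": 1},
  {"x": 0, "y": 0, "z": 0, "roll": 0, "fingers": 1},
  {"x": 0, "y": 0, "z": 0, "roll": 0, "fingers": 1},
])

```text
t: 11.5
eef_pos: [0.4295, -0.0091, 0.1705]
tcp_rot: [3.139, 0.008, -2.974]
wrist_force: [8.5, 8.1, -6.9]
grip_width: 0.0114
gripper_force: 87.8
```

```bash
python3 - <<'E'
from h import *
s=bot.get_state();print(s["eef_pos"],s["wrist_force"],s["grip_width"])
f=bot.grab_frame("wrist");g=bot.grab_frame("side")
a=f[240:480,160:480,::-1];b=cv2.resize(g[190:270,240:347,::-1],(320,240),interpolation=cv2.INTER_CUBIC)
cv2.imwrite("pics/w6.png",np.hstack([a,b]))
E
```

```text
[ 0.4295 -0.0091  0.1705] [ 8.4548  8.13   -6.8806] 0.01141399282260876
```

View pics/w6.png

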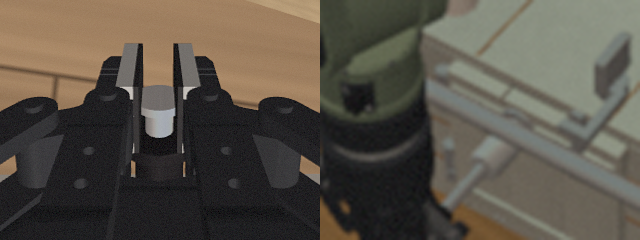

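Request:
arm_command([
  {"x": 0.04, "y": 0, "z": 0, "roll": 0, "fingers": 1},
  {"x": 0.04, "y": 0, "z": 0, "roll": 0, "fingers": 1},
  {"x": 0, "y": 0, "z": 0, "roll": 0, "fingers": 1},
  {"x": 0, "y": 0, "z": 0, "roll": 0, "fingers": 1},
])

```text
t: 12.0
eef_pos: [0.424, -0.01, 0.1706]
tcp_rot: [3.139, 0.009, -2.974]
wrist_force: [10.9, 7.6, -9.0]
grip_width: 0.0117
gripper_force: 87.8
```

Request:
arm_command([
  {"x": 0, "y": 0, "z": 0, "roll": 0, "fingers": 1},
  {"x": 0, "y": 0, "z": 0, "roll": 0, "fingers": 1},
  {"x": 0, "y": 0, "z": 0, "roll": 0, "fingers": 1},
  {"x": 0, "y": 0, "z": 0, "roll": 0, "fingers": 1},
  {"x": 0, "y": 0, "z": 0, "roll": 0, "fingers": 1},
  {"x": 0, "y": 0, "z": 0, "roll": 0, "fingers": 1},
  {"x": 0, "y": 0, "z": 0, "roll": 0, "fingers": 1},
  {"x": 0, "y": 0, "z": 0, "roll": 0, "fingers": 1},
  {"x": 0, "y": 0, "z": 0, "roll": 0, "fingers": 1},
])

```text
t: 12.9
eef_pos: [0.4241, -0.01, 0.1706]
tcp_rot: [3.139, 0.009, -2.974]
wrist_force: [11.6, 8.0, -7.9]
grip_width: 0.0115
gripper_force: 87.8
```

```bash
python3 - <<'E'
from h import *
s=bot.get_state();print(s["eef_pos"],s["wrist_force"],s["grip_width"])
g=bot.grab_frame("side");h=bot.grab_frame("top")
b=cv2.resize(g[200:260,265:325,::-1],(400,400),interpolation=cv2.INTER_CUBIC)
d=cv2.resize(h[215:275,290:350,::-1],(400,400),interpolation=cv2.INTER_CUBIC)
cv2.imwrite("pics/w7.png",np.hstack([b,d]))
E
```

```text
[ 0.4241 -0.01    0.1706] [11.6032  7.9507 -7.8606] 0.011498276834683173
```

View pics/w7.png

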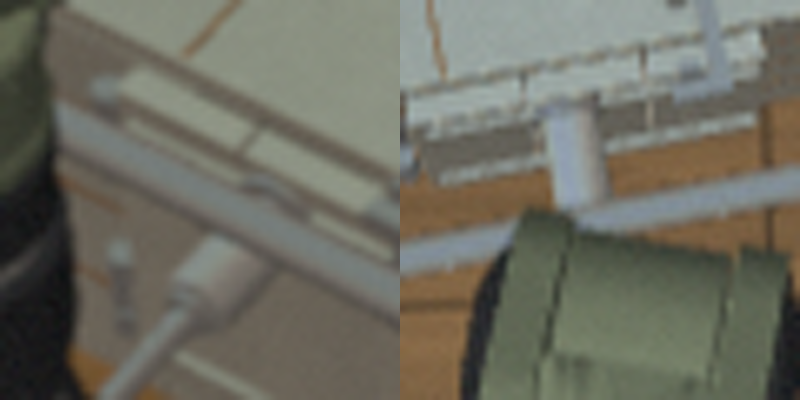

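Request:
arm_command([
  {"x": 0, "y": 0, "z": 0, "roll": 0, "fingers": 1},
  {"x": 0, "y": 0, "z": 0, "roll": 0, "fingers": 1},
  {"x": 0, "y": 0, "z": 0, "roll": 0, "fingers": 1},
  {"x": 0, "y": 0, "z": 0, "roll": 0, "fingers": 1},
  {"x": 0, "y": 0, "z": 0, "roll": 0, "fingers": 1},
  {"x": 0, "y": 0, "z": 0, "roll": 0, "fingers": 1},
  {"x": -0.04, "y": 0, "z": 0, "roll": 0, "fingers": 1},
  {"x": -0.04, "y": 0, "z": 0, "roll": 0, "fingers": 1},
  {"x": -0.04, "y": 0, "z": 0, "roll": 0, "fingers": 1},
  {"x": -0.04, "y": 0, "z": 0, "roll": 0, "fingers": 1},
])

```text
t: 14.0
eef_pos: [0.4353, -0.0081, 0.1705]
tcp_rot: [3.139, 0.007, -2.974]
wrist_force: [7.8, 8.6, -6.2]
grip_width: 0.0117
gripper_force: 87.9
```

Request:
arm_command([
  {"x": -0.04, "y": 0, "z": 0, "roll": 0, "fingers": 1},
  {"x": -0.04, "y": 0, "z": 0, "roll": 0, "fingers": 1},
  {"x": -0.04, "y": 0, "z": 0, "roll": 0, "fingers": 1},
  {"x": -0.04, "y": 0, "z": 0, "roll": 0, "fingers": 1},
  {"x": -0.04, "y": 0, "z": 0, "roll": 0, "fingers": 1},
  {"x": -0.04, "y": 0, "z": 0, "roll": 0, "fingers": 1},
  {"x": -0.04, "y": 0, "z": 0, "roll": 0, "fingers": 1},
  {"x": -0.04, "y": 0, "z": 0, "roll": 0, "fingers": 1},
  {"x": 0, "y": 0, "z": 0, "roll": 0, "fingers": 1},
])

```text
t: 14.9
eef_pos: [0.4573, -0.0043, 0.1702]
tcp_rot: [3.139, 0.004, -2.974]
wrist_force: [2.5, 6.4, -1.8]
grip_width: 0.0116
gripper_force: 88.3
```

Now the last 8 mm or so, until the stop shows as a push back.

Request:
arm_command([
  {"x": -0.03, "y": 0, "z": 0, "roll": 0, "fingers": 1},
  {"x": -0.03, "y": 0, "z": 0, "roll": 0, "fingers": 1},
  {"x": -0.03, "y": 0, "z": 0, "roll": 0, "fingers": 1},
  {"x": -0.02, "y": 0, "z": 0, "roll": 0, "fingers": 1},
  {"x": 0, "y": 0, "z": 0, "roll": 0, "fingers": 1},
  {"x": 0, "y": 0, "z": 0, "roll": 0, "fingers": 1},
])

```text
t: 15.5
eef_pos: [0.4646, -0.0031, 0.1702]
tcp_rot: [3.14, 0.002, -2.974]
wrist_force: [1.4, 5.1, 0.1]
grip_width: 0.0117
gripper_force: 88.3
```

Request:
arm_command([
  {"x": -0.015, "y": 0, "z": 0, "roll": 0, "fingers": 1},
  {"x": -0.015, "y": 0, "z": 0, "roll": 0, "fingers": 1},
  {"x": 0, "y": 0, "z": 0, "roll": 0, "fingers": 1},
  {"x": 0, "y": 0, "z": 0, "roll": 0, "fingers": 1},
])

```text
t: 15.9
eef_pos: [0.4652, -0.0029, 0.17]
tcp_rot: [3.14, -0.001, -2.974]
wrist_force: [-2.0, 4.7, 3.3]
grip_width: 0.0114
gripper_force: 88.6
```

Request:
arm_command([
  {"x": 0, "y": 0, "z": 0, "roll": 0, "fingers": 0.5},
  {"x": 0, "y": 0, "z": 0, "roll": 0, "fingers": 0},
  {"x": 0, "y": 0, "z": 0, "roll": 0, "fingers": -0.4},
  {"x": 0, "y": 0, "z": 0, "roll": 0, "fingers": -0.4},
  {"x": 0.2, "y": 0, "z": 0, "roll": 0, "fingers": -0.4},
  {"x": 0.3, "y": 0, "z": 0, "roll": 0, "fingers": -0.4},
  {"x": 0.3, "y": 0, "z": 0, "roll": 0, "fingers": -0.4},
  {"x": 0.3, "y": 0, "z": 0, "roll": 0, "fingers": -0.4},
  {"x": 0, "y": 0, "z": -0.5, "roll": 0, "fingers": -0.4},
  {"x": 0, "y": 0, "z": -0.5, "roll": 0, "fingers": -0.4},
])

```text
t: 16.9
eef_pos: [0.3824, -0.0173, 0.2451]
tcp_rot: [3.141, -0.003, -2.975]
wrist_force: [1.4, -0.4, 0.1]
grip_width: 0.0597
gripper_force: 0.0
```

Request:
arm_command([
  {"x": 0, "y": 0, "z": -0.5, "roll": 0, "fingers": -0.4},
  {"x": 0, "y": 0, "z": -0.3, "roll": 0, "fingers": -0.4},
  {"x": 0, "y": 0, "z": 0, "roll": 0, "fingers": -0.4},
  {"x": 0, "y": 0, "z": 0, "roll": 0, "fingers": -0.4},
])

```text
t: 17.3
eef_pos: [0.3846, -0.0175, 0.305]
tcp_rot: [-3.141, 0.001, -2.975]
wrist_force: [0.6, 0.0, -0.6]
grip_width: 0.0599
gripper_force: 0.0
```

```bash
python3 - <<'E'
from h import *
g=bot.grab_frame("side")
cv2.imwrite("pics/end.png",cv2.resize(g[115:310,215:440,::-1],None,fx=3,fy=3,interpolation=cv2.INTER_CUBIC))
E
```

```text
(no output)
```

View pics/end.png

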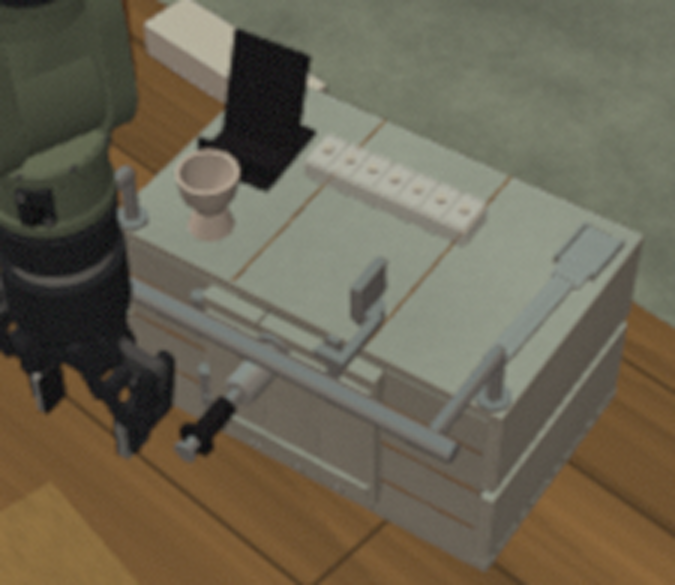

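The knob is back at (187,447), the same pixel as at the start. The hook stands across at (335,350), and the door and bystanders are unmoved.

```bash
python3 -c "
from rig import bot
print(bot.close_job())"
```

```text
the job is handed in; nothing more can be done
None
```

The job is handed in with no verdict shown: the turnbutton is across, and the gauge was held at about 41 mm (arm travel and spring force; the ring was not clearly visible) for over 1 s and eased home, but I gripped the rod's end knob from straight above because the moves could not tilt the gripper.

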